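# Pack the fragrance sample case

### The job

Pack the sample case: stand the capped spray bottle, the capped slim vial, the rectangular flacon and the lidded jar upright on the floor of the foam cut-out made for each one's shape and size, without dropping them or knocking them over. Leave the two opened testers, whose nozzles are bare, standing where they are.

Things in the scene. Friction and masses are not known exactly. Their poses are not given: they have to be found in the camera images.
- spray: Capped spray bottle: clear glass cylinder 30 mm across and 44 mm tall, above it a plain white cap 32 mm across and 32 mm tall with a flat top; 76 mm tall in all, about 50 g. Origin at the centre of its underside, z up; it starts upright on the desk.
- vial: Capped slim vial: clear glass cylinder 18 mm across and 36 mm tall, above it a plain white cap 20 mm across and 30 mm tall; 66 mm tall in all, about 20 g, easily tipped. Origin at the centre of its underside, z up; it starts upright on the desk.
- flacon: Capped rectangular flacon: clear glass body 24 mm (along its x) by 42 mm (along its y) and 45 mm tall, short neck, above it from 48 to 70 mm a white rectangular cap 20 mm (x) by 28 mm (y); 70 mm tall, about 80 g. Origin at the centre of its underside, z up; it starts upright on the desk.
- jar: Lidded low jar: clear glass 47 mm across and 24 mm tall with a ribbed white screw lid 51 mm across over the ribs and 16 mm tall; 40 mm tall in all, about 90 g. Origin at the centre of its underside, z up; it starts upright on the desk.
- tester_spray: Look-alike, not to be packed: opened spray tester, glass like the spray bottle (30 mm across, 44 mm tall) but with no cap, only a metal collar 17 mm across and a bare nozzle 10 mm across; 63 mm tall. Origin at the centre of its underside, z up; it starts upright on the desk.
- tester_vial: Look-alike, not to be packed: opened slim tester, glass like the slim vial (18 mm across, 36 mm tall) but with no cap, only a metal collar 13 mm across and a bare nozzle 8 mm across; 53 mm tall. Origin at the centre of its underside, z up; it starts upright on the desk.
- insert_spray: White foam block 78 x 78 x 26 mm, one of four touching in a row along y (order varies) in a shallow open grey case fixed to the desk. Origin: centre of its underside, 5 mm above the desk; z up, x across the row. Cut-out in its middle, 20 mm deep, grey floor 6 mm above the origin: round, 46 mm across, the middle-sized round one, for the spray bottle.
- insert_vial: White foam block 78 x 78 x 26 mm, one of four touching in a row along y (order varies) in a shallow open grey case fixed to the desk. Origin: centre of its underside, 5 mm above the desk; z up, x across the row. Cut-out in its middle, 20 mm deep, grey floor 6 mm above the origin: round, 36 mm across, the smallest, for the slim vial.
- insert_flacon: White foam block 78 x 78 x 26 mm, one of four touching in a row along y (order varies) in a shallow open grey case fixed to the desk. Origin: centre of its underside, 5 mm above the desk; z up, x across the row. Cut-out in its middle, 20 mm deep, grey floor 6 mm above the origin: rectangular, 40 mm (along its x) by 58 mm (along its y), for the flacon.
- insert_jar: White foam block 78 x 78 x 26 mm, one of four touching in a row along y (order varies) in a shallow open grey case fixed to the desk. Origin: centre of its underside, 5 mm above the desk; z up, x across the row. Cut-out in its middle, 20 mm deep, grey floor 6 mm above the origin: round, 64 mm across, the largest, for the jar.
Not all that is in view belongs to the job. Leave any blue, brown or orange look-alike of the flacon alone.

How it is judged:
At the end, for the whole second after the job is handed in: Each of the four closed pieces stands upright (within 0.12 rad), released and still, on the floor of its own cut-out (centre within 13 mm of the insert's, underside at most 4 mm above the floor); both testers upright within 25 mm of where they started (horizontal distance between spray and insert_spray below 0.013 m and z of spray in the frame of insert_spray below 0.01 m and angle between each of spray, vial, flacon, jar, tester_spray, tester_vial's own z axis and vertical below 0.12 rad and linear speed of each of spray, vial, flacon, jar below 0.02 m/s and horizontal distance between vial and insert_vial below 0.013 m and z of vial in the frame of insert_vial below 0.01 m and horizontal distance between flacon and insert_flacon below 0.013 m and z of flacon in the frame of insert_flacon below 0.01 m and horizontal distance between jar and insert_jar below 0.013 m and z of jar in the frame of insert_jar below 0.01 m and distance of each of tester_spray, tester_vial from where it was at the start of the episode below 0.025 m); the robot touches nothing.
It fails at once if one of the four pieces is dropped (more than about 25 mm of free fall) ((contact force between spray and anything else below 0.02 N and linear speed of spray above 0.7 m/s) or (contact force between vial and anything else below 0.02 N and linear speed of vial above 0.7 m/s) or (contact force between flacon and anything else below 0.02 N and linear speed of flacon above 0.7 m/s) or (contact force between jar and anything else below 0.02 N and linear speed of jar above 0.7 m/s)).
It fails at once if one of the four pieces is knocked over (angle between any of spray, vial, flacon, jar's own z axis and vertical above 0.9 rad).
It fails at once if the opened spray tester is shifted by more than 25 mm or tipped over (distance of tester_spray from where it was at the start of the episode above 0.025 m or angle between tester_spray's own z axis and vertical above 0.5 rad).
It fails at once if the opened vial tester is shifted by more than 25 mm or tipped over (distance of tester_vial from where it was at the start of the episode above 0.025 m or angle between tester_vial's own z axis and vertical above 0.5 rad).
It also fails if it takes over 118 s, if anything falls off the work surface, if the arm or the gripper's body presses on something with over 40 N, if the wrist force passes 120 N, or if a joint passes its speed limit or range.

### The arm

A 6-joint arm with a two-finger parallel gripper is mounted at the origin on the work surface. World frame = base frame: x ahead of the robot, y to its left, z up, the work surface at z = 0. Lengths are in m, angles in rad, forces in N, time in s.
With the tool pointing down it reaches from about 0.3 to 0.95 m from the base axis. Payload 3.1 kg.
Tool frame: the origin (TCP) lies midway between the tips of the shut fingers; the grasp point (between the pads) lies 19 mm behind it; y points along the fingers, x is the direction in which the jaws open and shut, and the axes are right-handed (so a half turn about y gives the same grasp; the last joint's range is limited). The gripper opens to 85 mm and grips with 20 to 120 N. Pads are 22 mm wide; open, the fingers measure 114 mm over their backs; the gripper's body (76 mm by 85 mm) begins 54 mm behind the grasp point. The pads swing forward as they close: fully open they stand 13 mm farther back than shut.
Start: joints at [-1.382, 0.308, 1.634, -0, 1.2, -0.07], TCP at [0.16, -0.604, 0.231] pointing down, gripper open.
Joint ranges: [-3.06, 3.06], [-0.79, 1.96], [0.05, 2.63], [-1.19, 4.34], [0.05, 2.64], [-2.94, 2.94]. Speed limits (rad/s): [2.79, 2.79, 3.14, 3.14, 3.14, 3.14].

### API

Orientations are given as a rotation vector (axis times angle).
In Python, from bench import * gives the robot as it stands.
- The arm moves only by the tool step_arm, never from a script. Its argument "plan" is text: rows parted by semicolons, each of 7 numbers parted by spaces: the shift along the tool's x, y, z in units of 50 mm (1.0 is 50 mm), then the turn, a rotation vector about the tool's x, y, z in units of 5 degrees (1.0 is 5 degrees), then the opening, from -1 (shut) to 1 (fully open). A call has 1 to 20 rows; each row is the pose to reach, as a shift and turn from the pose measured when the call began, along the tool's axes at that moment; what a row does not reach only later rows make up. A row lasts 1/10 s, in which the tool goes at most 50 mm and 8.59 degrees, less where a joint would pass 70% of its speed; a pose out of reach is approached as far as the arm can. A call with a gripper value outside its range is refused whole. The fingers move at their own pace and stop on an object; "grip_force" is the grip in N (left out, the last holds). Time passes only in rows, so rows that repeat a pose let the fingers close. It gives the time, the measured TCP pose, the force and the opening at its end, in the units of the state.
- observe(): the state, without advancing time (a new reading comes with each control period).
- snapshot(name): name is "scene" or "top" or "wrist"; returns the picture (384x512x3 uint8, blue, green, red); there is no depth.
- get_calibration(name): a dict with "mtx" (3x3 intrinsics, pixels), "eye" and "attitude" of the camera in the world. Camera axes: x right, y down, z forward; pixel columns grow to the right and rows downward; lengths in m; the calibration is good to about 2 mm. A picture is of the moment at which its call begins: read the wrist's pose just before it. get_calibration takes no time and is no camera call; for the wrist camera it gives the pose at the moment of the call.
- close_job(): hands the job in, once; it reports no verdict.
Trained networks look in the newest picture that a camera, given by its name, has taken for a name from the list of things; names that differ only in an ending like _2 or _b are one class to them, and where a whole thing is asked for, a point or a joint stands for the part that bears it (a point fixed in the world has none). Each returns a list of dicts, best first, with "p" (0 to 1); they miss things now and then, are a little off and sometimes report something else, mostly with a low value. They report only what shows in the picture. A call takes as long as a camera call. They do not tell look-alikes from the thing itself.
- look_for(camera, thing): "xyz" ([x, y, z] in m, in world coordinates, good to about 4 mm: the middle of the surface that is visible of it).
The state is a dict: "time": time; "joints": joint angles; "dq": joint speeds; "joint_torque": joint torques, N m; "tool_pos": TCP position; "eef_rot": TCP orientation; "ft_force": force on the tool from outside, world axes, zero at the start; "ft_torque": the same for the moment, N m; "finger_gap": finger opening in m.
Only numpy, scipy, OpenCV 4.12 (cv2) and the standard library are available. Lean on these libraries where they do the work, as an engineer would, in place of code of your own. Each camera call takes 0.05 s, during which the arm holds its last target.

## Working session

There is one attempt and no reset: what is moved stays moved. The work goes in short steps, Python scripts to look and compute and a tool call to move; the robot and the scene stay as the last step left them, time stands still between calls to the robot, and variables do not carry over. Pictures are saved under pics/ and viewed, and the job is handed in when it is done.

Besides the shell and the picture viewer there is one more tool, called after "Call:" as name(argument=value, ...) on one line, values as JSON. step_arm: Moves the arm, as the interface text tells. Its arguments: {"type":"object","properties":{"plan":{"type":"string"},"grip_force":{"type":"number"}},"required":["plan"]}

```bash
ls; mkdir -p pics; python3 - <<'E'
from bench import *
import cv2
s=observe();print(s)
for n in("scene","top","wrist"):
    im=snapshot(n);cv2.imwrite(f"pics/{n}0.png",im);print(n,get_calibration(n))
E
```

```text
pics
{'time': 0.0, 'joints': array([-1.38168619e+00,  3.09027209e-01,  1.63520078e+00,  3.75759103e-05,
        1.19969936e+00, -6.97212737e-02]), 'dq': array([ 0.00143439, -0.00082326, -0.00169611,  0.00041096,  0.00106358,
        0.00035367]), 'joint_torque': array([-2.68355388e-04, -4.15256739e+01, -2.76663959e+01, -1.47657357e-05,
        1.01687608e-02,  7.36689941e-06]), 'tool_pos': array([ 0.15978461, -0.60337185,  0.23002647]), 'eef_rot': array([-1.31895933,  1.01764653, -1.01477555]), 'ft_force': array([0.94095362, 0.65662071, 0.37370957]), 'ft_torque': array([-0.05012791,  0.01429456,  0.05319706]), 'finger_gap': 0.08551354964460198}
scene {'mtx': array([[391.68069047,   0.        , 253.92007945],
       [  0.        , 391.68069047, 188.48219227],
       [  0.        ,   0.        ,   1.        ]]), 'eye': array([ 1.05386052, -0.29405419,  0.59993493]), 'attitude': array([-1.99794209, -1.26129149,  0.55724356])}
top {'mtx': array([[398.32087245,   0.        , 245.43294656],
       [  0.        , 398.32087245, 196.20864773],
       [  0.        ,   0.        ,   1.        ]]), 'eye': array([ 0.3979416 , -0.02557897,  1.10224896]), 'attitude': array([-2.13518269,  2.18754008, -0.10054281])}
wrist {'mtx': array([[297.89836797,   0.        , 259.98795355],
       [  0.        , 297.89836797, 189.86913365],
       [  0.        ,   0.        ,   1.        ]]), 'eye': array([ 0.23145354, -0.58441986,  0.37249562]), 'attitude': array([ 2.29997501, -1.76978604, -0.26090413])}
```

View pics/scene0.png

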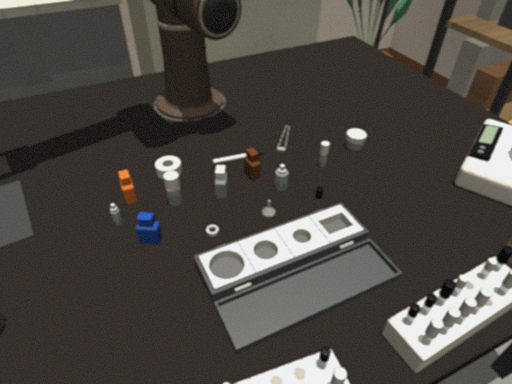

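View pics/top0.png

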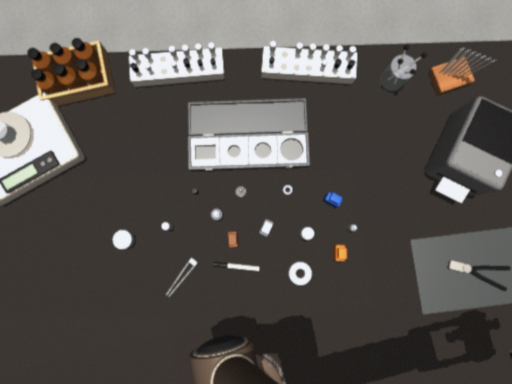

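View pics/wrist0.png

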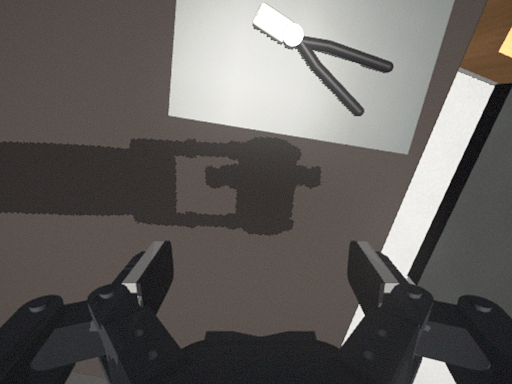

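```bash
cat > h.py <<'E'
import numpy as np,cv2
from scipy.spatial.transform import Rotation as R
def ray(cal,uv,z):
    K=cal["mtx"];d=R.from_rotvec(cal["attitude"]).apply(np.linalg.inv(K)@np.array([uv[0],uv[1],1.]))
    e=np.array(cal["eye"]);return e+d*(z-e[2])/d[2]
def proj(cal,P):
    p=R.from_rotvec(cal["attitude"]).inv().apply(np.array(P)-cal["eye"]);q=(cal["mtx"]@np.atleast_2d(p).T).T
    return q[:,:2]/q[:,2:]
E
python3 - <<'E'
from bench import *
from h import *
s=observe()
print(R.from_rotvec(s["eef_rot"]).as_matrix().round(3))
c=get_calibration("top")
for t in ["spray","vial","flacon","jar","tester_spray","tester_vial","insert_spray","insert_vial","insert_flacon","insert_jar"]:
    for cam in("top","scene"):
        for r in look_for(cam,t)[:4]:
            print(t,cam,round(r["p"],2),np.round(r["xyz"],3),proj(get_calibration(cam),r["xyz"]).round(0)[0])
E
```

```text
[[ 0.256 -0.     0.967]
 [-0.967  0.002  0.256]
 [-0.002 -1.     0.   ]]
spray top 0.64 [ 0.406 -0.169  0.073] [307. 234.]
spray scene 0.85 [ 0.421 -0.171  0.052] [175. 186.]
vial top 0.46 [0.434 0.191 0.067] [167. 226.]
vial scene 0.52 [0.442 0.19  0.041] [323. 153.]
flacon top 0.77 [ 0.497 -0.245  0.046] [332. 199.]
flacon top 0.65 [ 0.356 -0.251  0.046] [337. 252.]
flacon top 0.43 [0.399 0.016 0.072] [235. 238.]
flacon scene 0.72 [0.408 0.012 0.042] [250. 164.]
flacon scene 0.7 [ 0.447 -0.073  0.046] [222. 183.]
flacon scene 0.61 [ 0.372 -0.263  0.046] [126. 187.]
flacon scene 0.42 [0.477 0.061 0.035] [283. 178.]
jar top 0.8 [0.402 0.315 0.041] [123. 240.]
jar scene 0.67 [0.415 0.306 0.035] [355. 138.]
tester_spray top 0.48 [0.464 0.059 0.044] [218. 214.]
tester_spray scene 0.81 [0.475 0.059 0.033] [282. 178.]
tester_vial top 0.54 [ 0.42  -0.294  0.038] [352. 227.]
tester_vial scene 0.64 [ 0.426 -0.3    0.027] [115. 214.]
insert_spray top 0.66 [ 0.638 -0.066  0.031] [263. 150.]
insert_spray scene 0.91 [ 0.638 -0.064  0.034] [266. 247.]
insert_vial top 0.94 [0.638 0.014 0.033] [234. 150.]
insert_vial scene 0.83 [0.636 0.014 0.034] [301. 233.]
insert_flacon top 0.68 [ 0.425 -0.296  0.042] [353. 226.]
insert_flacon scene 0.9 [0.632 0.097 0.026] [335. 221.]
insert_jar top 0.61 [ 0.644 -0.145  0.027] [292. 147.]
insert_jar scene 0.88 [ 0.633 -0.149  0.03 ] [223. 262.]
```

```bash
python3 - <<'E'
import cv2
im=cv2.imread("pics/top0.png")
cv2.imwrite("pics/topc.png",cv2.resize(im[185:265,105:365],(780,240),interpolation=cv2.INTER_CUBIC))
cv2.imwrite("pics/topi.png",cv2.resize(im[90:175,180:315],(792,500),interpolation=cv2.INTER_CUBIC))
im=cv2.imread("pics/scene0.png")
cv2.imwrite("pics/scenec.png",cv2.resize(im[115:255,95:385],(797,385),interpolation=cv2.INTER_CUBIC))
E
```

```text
(no output)
```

View pics/topc.png

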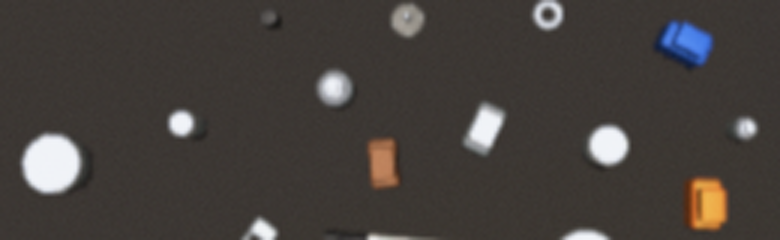

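View pics/topi.png

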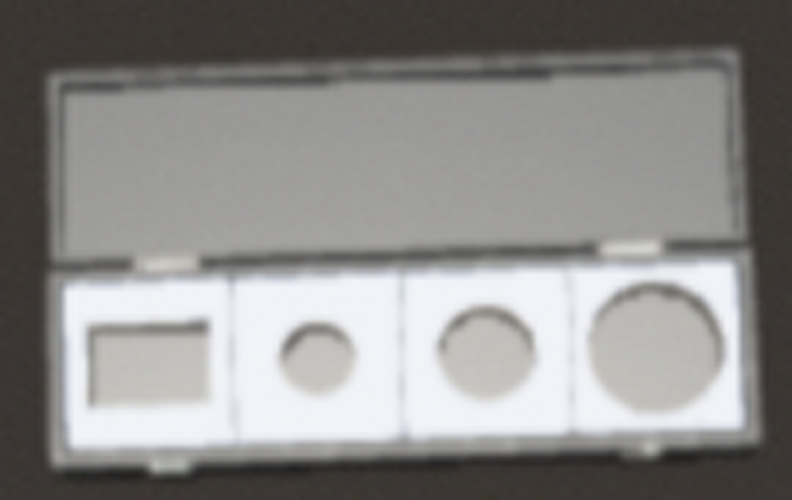

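View pics/scenec.png

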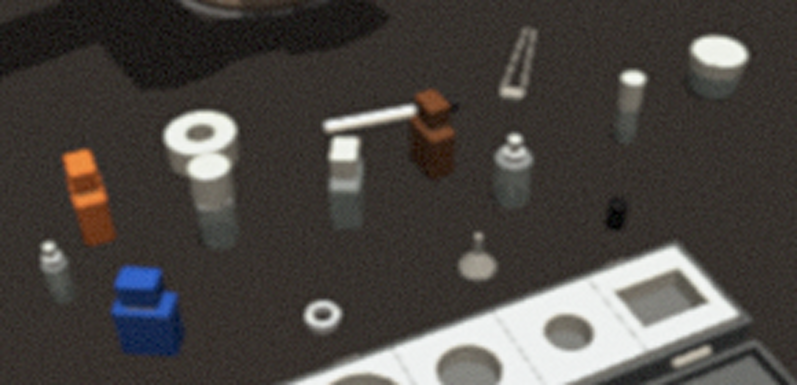

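The top crop shows these, in full-image pixels:
- **Jar:** (122,239).
- **Capped vial:** (166,226). The bare vial tester is at (353,228).
- **Capped spray:** (308,233). The bare spray tester is at (216,214).
- **Flacon:** the clear one with the white cap at (267,228). The brown, blue and orange look-alikes are left alone.
- **Cut-outs, left to right:** flacon (205,151), vial (234,151), spray (263,150), jar (291,149).

Next I measure them precisely.

```bash
python3 - <<'E'
from bench import *
from h import *
c=get_calibration("top")
g=cv2.cvtColor(cv2.imread("pics/top0.png"),cv2.COLOR_BGR2GRAY).astype(float)
G=cv2.resize(g,None,fx=4,fy=4,interpolation=cv2.INTER_CUBIC)
def seg(u,v,r,th):
    x0,y0=(u-r)*4,(v-r)*4
    sub=(G[y0:y0+8*r,x0:x0+8*r]>th).astype(np.uint8)
    n,l,st,ce=cv2.connectedComponentsWithStats(sub)
    k=1+np.argmax(st[1:,4]); 
    cs,_=cv2.findContours((l==k).astype(np.uint8),0,2)
    cn=cs[0].astype(np.float32).reshape(-1,2)+[x0,y0]
    return (cn+.5)/4-.5
for n,u,v,z,th in[("jar",122,239,.04,150),("vial",166,226,.066,150),("spray",308,233,.076,150),("flacon",267,228,.070,190),("ts",216,214,.044,90),("tv",353,228,.036,100)]:
    cn=seg(u,v,14,th)
    P=np.array([ray(c,p,z)[:2] for p in cn],np.float32)*1000
    (cx,cy),(w,h),a=cv2.minAreaRect(P)
    b=cv2.boxPoints(((cx,cy),(w,h),a)); e=[b[1]-b[0],b[2]-b[1]]; L=max(e,key=np.linalg.norm)
    print(n,round(cx,1),round(cy,1),round(w,1),round(h,1),"long axis deg",np.degrees(np.arctan2(L[1],L[0])).round(1))
# foam
cn=seg(248,150,60,0) if 0 else None
m=((G>205)).astype(np.uint8);m[:, :]*=1
mm=np.zeros_like(m);mm[130*4:172*4,185*4:312*4]=m[130*4:172*4,185*4:312*4]
cs,_=cv2.findContours(cv2.morphologyEx(mm,cv2.MORPH_CLOSE,np.ones((9,9))),0,2)
q=max(cs,key=cv2.contourArea).reshape(-1,2)
P=np.array([ray(c,(p+.5)/4-.5,.031)[:2] for p in q],np.float32)*1000
(cx,cy),(w,h),a=cv2.minAreaRect(P);print("foam",cx,cy,w,h,a)
b=cv2.boxPoints(((cx,cy),(w,h),a));print(b)
e=max([b[1]-b[0],b[2]-b[1]],key=np.linalg.norm);e=e/np.linalg.norm(e);e*=np.sign(e[1])
print("row dir",e,np.degrees(np.arctan2(-e[0],e[1])))
for i,n in enumerate(["jar","spray","vial","flacon"]):print(n,(np.array([cx,cy])+e*78*(i-1.5)).round(1))
# same through scene cam: project foam centre
E
```

```text
jar 403.7 318.5 50.9 50.3 long axis deg 88.7
vial 435.5 197.1 20.3 20.1 long axis deg 88.6
spray 407.9 -170.6 32.0 31.2 long axis deg 88.6
flacon 425.7 -66.4 19.9 29.2 long axis deg -27.3
ts 464.6 65.6 30.8 31.4 long axis deg -46.1
tv 420.3 -298.9 18.6 18.6 long axis deg -2.9
foam 638.3033447265625 -23.7198486328125 78.02960968017578 314.0959777832031 0.4016232192516327
[[ 598.18866  133.0508 ]
 [ 600.3903  -181.03746]
 [ 678.418   -180.4905 ]
 [ 676.2164   133.59776]]
row dir [-0.00700951  0.9999755 ] 0.40161884
jar [ 639.1 -140.7]
spray [638.6 -62.7]
vial [638.   15.3]
flacon [637.5  93.3]
```

```bash
cat >> h.py <<'E'
def Rt(yaw):
    a=np.radians(yaw);x=np.array([np.cos(a),np.sin(a),0]);y=np.array([0,0,-1.]);return np.column_stack([x,y,np.cross(x,y)])
def go(s,pos_mm,yaw):
    Rc=R.from_rotvec(s["eef_rot"]);d=Rc.inv().apply(np.array(pos_mm)/1000-s["tool_pos"])/.05
    t=np.degrees((Rc.inv()*R.from_matrix(Rt(yaw))).as_rotvec())/5
    print("to",pos_mm,yaw,":",*d.round(2),"|",*t.round(2))
def st(s):
    M=R.from_rotvec(s["eef_rot"]).as_matrix();print("t",round(s["time"],2),"tcp",(s["tool_pos"]*1000).round(1),"yaw",np.degrees(np.arctan2(M[1,0],M[0,0])).round(2),"down",M[:,1].round(3),"gap",round(s["finger_gap"]*1000,1),"F",s["ft_force"].round(1))
E
python3 - <<'E'
from bench import *
from h import *
s=observe();st(s)
go(s,[407.9,-170.6,200],0.4)
c=get_calibration("top")
for u,v in[(205,151.5),(234,151),(263,150),(291,149)]:print(ray(c,(u,v),.031).round(3))
E
```

```text
t 1.15 tcp [ 159.9 -604.2  231.3] yaw -75.17 down [-0.  0. -1.] gap 85.2 F [-1.2 -0.2 -0.4]
to [407.9, -170.6, 200] 0.4 : -7.11 0.63 7.01 | -0.0 -15.11 -0.0
[0.637 0.094 0.031]
[0.636 0.015 0.031]
[ 0.637 -0.065  0.031]
[ 0.638 -0.141  0.031]
```

Call:
step_arm(plan="-0.7 0.05 0.7 0 -1.5 0 0.4; -1.4 0.1 1.4 0 -3 0 0.4; -2.1 0.2 2.1 0 -4.5 0 0.4; -2.8 0.25 2.8 0 -6 0 0.4; -3.6 0.3 3.5 0 -7.5 0 0.4; -4.3 0.4 4.2 0 -9 0 0.4; -5 0.5 4.9 0 -10.6 0 0.4; -5.7 0.5 5.6 0 -12.1 0 0.4; -6.4 0.6 6.3 0 -13.6 0 0.4; -7.11 0.63 7.01 0 -15.11 0 0.4; -7.11 0.63 7.01 0 -15.11 0 0.4; -7.11 0.63 7.01 0 -15.11 0 0.4; -7.11 0.63 7.01 0 -15.11 0 0.4; -7.11 0.63 7.01 0 -15.11 0 0.4; -7.11 0.63 7.01 0 -15.11 0 0.4; -7.11 0.63 7.01 0 -15.11 0 0.4", grip_force=25)

```text
time: 2.75
tool_pos: [0.4073, -0.1719, 0.1998]
eef_rot: [-1.571, -0.003, 0.003]
ft_force: [0.3, 0.9, 0.2]
finger_gap: 0.0598
```

```bash
python3 - <<'E'
from bench import *
from h import *
s=observe();st(s)
c=get_calibration("wrist");im=snapshot("wrist");cv2.imwrite("pics/w1.png",im)
print(proj(c,[[.4079,-.1706,.076],[.4203,-.2989,.053]]).round(0))
go(s,[407.9,-170.6,120],0.4);go(s,[407.9,-170.6,38],0.4)
E
```

```text
t 2.75 tcp [ 407.3 -171.9  199.8] yaw 0.23 down [ 0. -0. -1.] gap 59.8 F [0.3 0.9 0.2]
[[259. 183.]
 [270. 288.]]
to [407.9, -170.6, 120] 0.4 : 0.01 1.6 0.03 | 0.0 -0.03 0.0
to [407.9, -170.6, 38] 0.4 : 0.01 3.24 0.03 | 0.0 -0.03 0.0
```

View pics/w1.png

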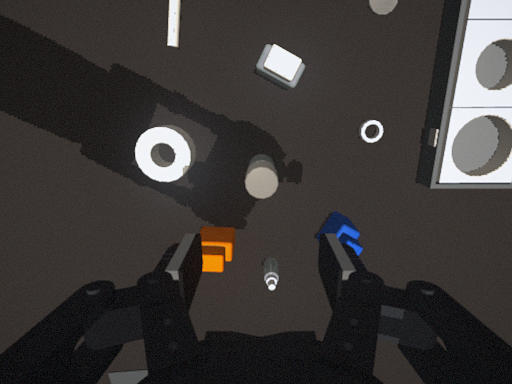

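The wrist view shows the plain-capped spray at (262,180), within 3 px of the prediction at (259,183). The bare tester is at (271,275), well clear. Descending.

Call:
step_arm(plan="0 0.5 0.03 0 0 0 0.4; 0 1 0.03 0 0 0 0.4; 0 1.5 0.03 0 0 0 0.4; 0 2 0.03 0 0 0 0.4; 0 2.4 0.03 0 0 0 0.4; 0 2.8 0.03 0 0 0 0.4; 0 3.1 0.03 0 0 0 0.4; 0 3.24 0.03 0 0 0 0.4; 0 3.24 0.03 0 0 0 0.4; 0 3.24 0.03 0 0 0 0.4; 0 3.24 0.03 0 0 0 -0.4; 0 3.24 0.03 0 0 0 -0.6; 0 3.24 0.03 0 0 0 -0.8; 0 3.24 0.03 0 0 0 -0.8; 0 3.24 0.03 0 0 0 -0.8; 0 3.24 0.03 0 0 0 -0.8; 0 3.24 0.03 0 0 0 -0.8; 0 3.24 0.03 0 0 0 -0.8")

```text
time: 4.6
tool_pos: [0.4082, -0.1707, 0.0387]
eef_rot: [-1.572, -0.005, 0.003]
ft_force: [-0.4, 0.5, 6.1]
finger_gap: 0.0313
```

```bash
python3 - <<'E'
from bench import *
from h import *
s=observe();st(s)
im=snapshot("wrist");cv2.imwrite("pics/w2.png",im)
im=snapshot("scene");cv2.imwrite("pics/s2.png",cv2.resize(im[100:270,80:300],(770,595)))
M=R.from_rotvec(s["eef_rot"])
p=s["tool_pos"]*1000
go(s,[p[0],p[1],p[2]+95],0.4)
go(s,[638.6,-62.7,p[2]+95],0.4)
go(s,[638.6,-62.7,p[2]+11],0.4)
E
```

```text
t 4.6 tcp [ 408.2 -170.7   38.7] yaw 0.26 down [ 0.001 -0.001 -1.   ] gap 31.3 F [-0.4  0.5  6.1]
to [np.float64(408.214104744864), np.float64(-170.67611347917062), np.float64(133.6726176069726)] 0.4 : 0.0 -1.9 -0.0 | 0.01 -0.03 0.02
to [638.6, -62.7, np.float64(133.6726176069726)] 0.4 : 4.62 -1.9 2.14 | 0.01 -0.03 0.02
to [638.6, -62.7, np.float64(49.6726176069726)] 0.4 : 4.62 -0.22 2.14 | 0.01 -0.03 0.02
```

View pics/w2.png

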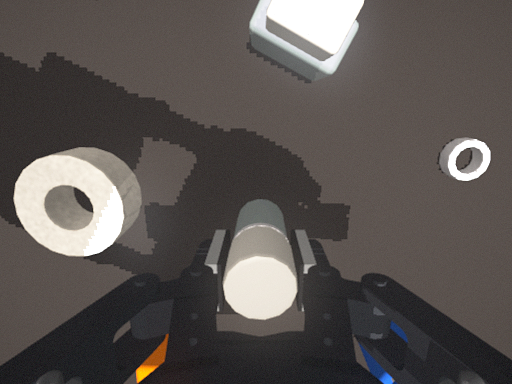

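View pics/s2.png

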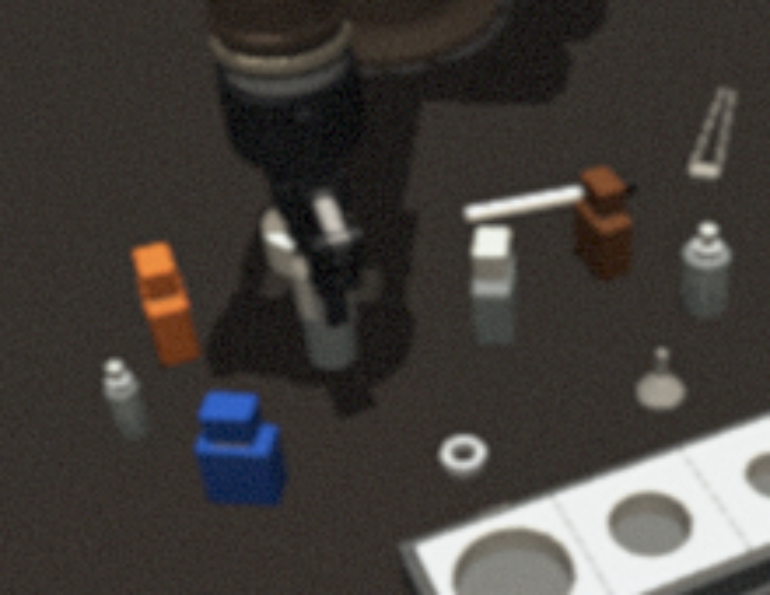

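Spray gripped: gap 31.3 mm, and the pads close on the cap. Lift and carry.

Call:
step_arm(plan="0 -0.2 0 0 0 0 -0.8; 0 -0.6 0 0 0 0 -0.8; 0 -1.1 0 0 0 0 -0.8; 0 -1.6 0 0 0 0 -0.8; 0.2 -1.9 0.1 0 0 0 -0.8; 0.6 -1.9 0.3 0 0 0 -0.8; 1.1 -1.9 0.5 0 0 0 -0.8; 1.7 -1.9 0.8 0 0 0 -0.8; 2.3 -1.9 1.1 0 0 0 -0.8; 2.9 -1.9 1.4 0 0 0 -0.8; 3.5 -1.9 1.65 0 0 0 -0.8; 4 -1.9 1.9 0 0 0 -0.8; 4.4 -1.9 2.05 0 0 0 -0.8; 4.62 -1.9 2.14 0 0 0 -0.8; 4.62 -1.9 2.14 0 0 0 -0.8; 4.62 -1.9 2.14 0 0 0 -0.8")

```text
time: 6.3
tool_pos: [0.6375, -0.0627, 0.1336]
eef_rot: [-1.572, -0.003, 0.004]
ft_force: [0.1, -0.1, -0.9]
finger_gap: 0.0312
```

```bash
python3 - <<'E'
from bench import *
from h import *
s=observe();st(s)
im=snapshot("wrist");cv2.imwrite("pics/w3.png",im)
c=get_calibration("wrist");print(proj(c,[[.6386,-.0627,.031],[.6386,-.0627,.011]]).round(0))
go(s,[638.6,-62.7,50],0.4)
E
```

```text
t 6.3 tcp [637.5 -62.7 133.6] yaw 0.27 down [-0.    -0.001 -1.   ] gap 31.2 F [ 0.1 -0.1 -0.9]
[[260. 190.]
 [260. 184.]]
to [638.6, -62.7, 50] 0.4 : 0.02 1.67 0.0 | 0.01 -0.03 -0.01
```

View pics/w3.png

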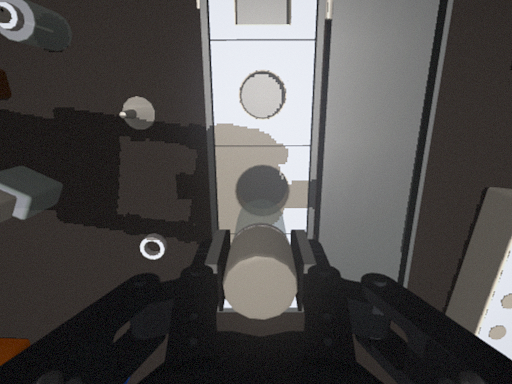

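The cut-out centre is at (262,190), against a prediction of (260,190). Lower and release.

Call:
step_arm(plan="0 0.4 0 0 0 0 -0.8; 0 0.8 0 0 0 0 -0.8; 0 1.1 0 0 0 0 -0.8; 0 1.35 0 0 0 0 -0.8; 0 1.5 0 0 0 0 -0.8; 0 1.6 0 0 0 0 -0.8; 0 1.66 0 0 0 0 -0.8; 0 1.66 0 0 0 0 -0.8; 0 1.66 0 0 0 0 -0.8; 0 1.66 0 0 0 0 -0.1; 0 1.66 0 0 0 0 0.1; 0 1.66 0 0 0 0 0.3; 0 1.66 0 0 0 0 0.3; 0 1.66 0 0 0 0 0.3; 0 1.66 0 0 0 0 0.3; 0 1 0 0 0 0 0.3; 0 0.2 0 0 0 0 0.3; 0 -0.5 0 0 0 0 0.3; 0 -0.6 0 0 0 0 0.3")

```text
time: 8.25
tool_pos: [0.6413, -0.0634, 0.1698]
eef_rot: [-1.573, -0.012, -0.005]
ft_force: [1.0, -0.2, 0.3]
finger_gap: 0.0553
```

```bash
python3 - <<'E'
from bench import *
from h import *
s=observe();st(s)
im=snapshot("wrist");cv2.imwrite("pics/w4.png",im)
im=snapshot("top");cv2.imwrite("pics/t4.png",cv2.resize(im[90:280,100:370],(780,549)))
go(s,[425.7,-66.4,160],62.7)
E
```

```text
t 8.25 tcp [641.3 -63.4 169.8] yaw 0.25 down [ 0.01  -0.003 -1.   ] gap 55.3 F [ 1.  -0.2  0.3]
to [425.7, -66.4, 160] 62.7 : -4.31 0.15 -0.04 | 0.09 -12.49 0.09
```

View pics/w4.png

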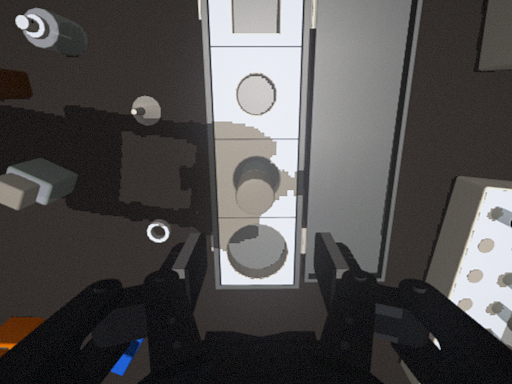

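View pics/t4.png

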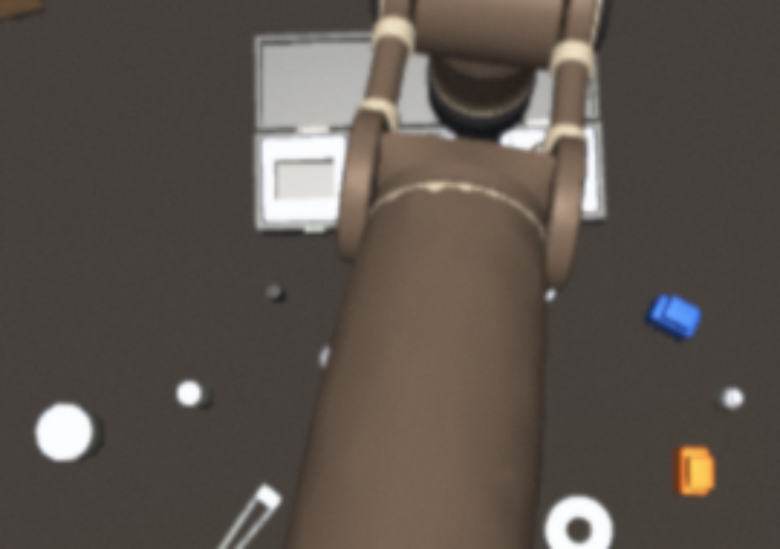

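The spray stands in its cut-out at (255,190). Next is the flacon: clear glass with a white cap, at (35,185) in the wrist view.

Call:
step_arm(plan="-0.4 0 0 0 -1.2 0 0.1; -0.8 0 0 0 -2.4 0 0.1; -1.3 0.1 0 0 -3.7 0 0.1; -1.7 0.1 0 0 -5 0 0.1; -2.2 0.1 0 0 -6.2 0 0.1; -2.6 0.1 0 0 -7.5 0 0.1; -3 0.15 0 0 -8.7 0 0.1; -3.5 0.15 0 0 -10 0 0.1; -3.9 0.15 0 0 -11.3 0 0.1; -4.31 0.15 -0.04 0.09 -12.49 0.09 0.1; -4.31 0.15 -0.04 0.09 -12.49 0.09 0.1; -4.31 0.15 -0.04 0.09 -12.49 0.09 0.1; -4.31 0.15 -0.04 0.09 -12.49 0.09 0.1; -4.31 0.15 -0.04 0.09 -12.49 0.09 0.1")

```text
time: 9.75
tool_pos: [0.4239, -0.066, 0.1573]
eef_rot: [-1.394, -0.846, 0.855]
ft_force: [-0.2, -1.2, 0.8]
finger_gap: 0.047
```

```bash
python3 - <<'E'
from bench import *
from h import *
s=observe();st(s)
c=get_calibration("wrist");im=snapshot("wrist");cv2.imwrite("pics/w5.png",im)
a=np.radians(-27.3);l=np.array([np.cos(a),np.sin(a),0])*.014;w=np.array([-np.sin(a),np.cos(a),0])*.010;o=np.array([.4257,-.0664,.07])
print(proj(c,[o,o+l+w,o+l-w,o-l-w,o-l+w]).round(0))
go(s,[425.7,-66.4,47.5],62.7)
E
```

```text
t 9.75 tcp [423.9 -66.  157.3] yaw 62.66 down [-0.007  0.001 -1.   ] gap 47.0 F [-0.2 -1.2  0.8]
[[259. 197.]
 [271. 213.]
 [247. 213.]
 [247. 180.]
 [272. 180.]]
to [425.7, -66.4, 47.5] 62.7 : 0.01 2.2 -0.05 | -0.07 -0.01 -0.02
```

View pics/w5.png

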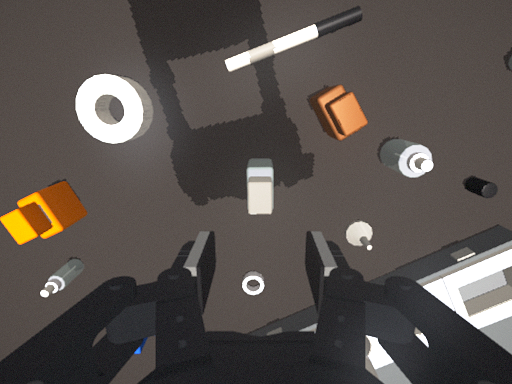

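The white-capped flacon is at (260,196), as predicted and square to the jaws. Descend and grip.

Call:
step_arm(plan="0 0.4 -0.02 -0.07 0 0 0.1; 0 0.8 -0.05 -0.07 0 0 0.1; 0 1.2 -0.05 -0.07 0 0 0.1; 0 1.6 -0.05 -0.07 0 0 0.1; 0 1.9 -0.05 -0.07 0 0 0.1; 0 2.1 -0.05 -0.07 0 0 0.1; 0 2.2 -0.05 -0.07 0 0 0.1; 0 2.2 -0.05 -0.07 0 0 0.1; 0 2.2 -0.05 -0.07 0 0 0.1; 0 2.2 -0.05 -0.07 0 0 -0.3; 0 2.2 -0.05 -0.07 0 0 -0.5; 0 2.2 -0.05 -0.07 0 0 -0.7; 0 2.2 -0.05 -0.07 0 0 -0.9; 0 2.2 -0.05 -0.07 0 0 -0.9; 0 2.2 -0.05 -0.07 0 0 -0.9; 0 2.2 -0.05 -0.07 0 0 -0.9; 0 2.2 -0.05 -0.07 0 0 -0.9", grip_force=30)

```text
time: 11.5
tool_pos: [0.426, -0.0672, 0.048]
eef_rot: [-1.4, -0.85, 0.852]
ft_force: [0.4, -0.2, 6.3]
finger_gap: 0.0193
```

```bash
python3 - <<'E'
from bench import *
from h import *
s=observe();st(s)
im=snapshot("wrist");cv2.imwrite("pics/w6.png",im)
p=s["tool_pos"]*1000
go(s,[637.5,93.3,150],.4)
E
```

```text
t 11.5 tcp [426.  -67.2  48. ] yaw 62.68 down [ 0.    -0.002 -1.   ] gap 19.3 F [ 0.4 -0.2  6.3]
to [637.5, 93.3, 150] 0.4 : 4.79 -2.05 -2.29 | 0.02 12.46 -0.01
```

View pics/w6.png

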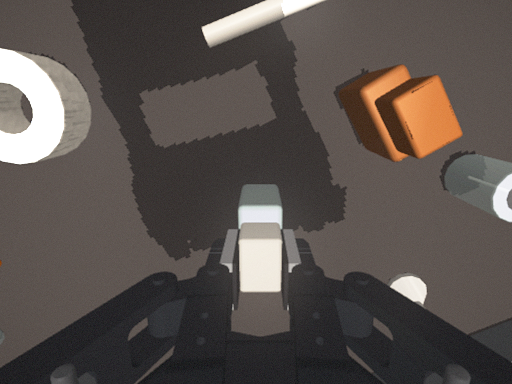

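Flacon gripped, gap 19.3 mm. Lift, carry and turn.

Call:
step_arm(plan="0 -0.2 0 0 0 0 -0.9; 0 -0.6 0 0 0 0 -0.9; 0 -1.1 0 0 0 0 -0.9; 0 -1.6 0 0 0 0 -0.9; 0.2 -2 -0.1 0 0.5 0 -0.9; 0.6 -2.05 -0.3 0 1.5 0 -0.9; 1.1 -2.05 -0.5 0 2.7 0 -0.9; 1.6 -2.05 -0.75 0 4 0 -0.9; 2.1 -2.05 -1 0 5.3 0 -0.9; 2.6 -2.05 -1.25 0 6.6 0 -0.9; 3.1 -2.05 -1.5 0 8 0 -0.9; 3.6 -2.05 -1.7 0 9.4 0 -0.9; 4.1 -2.05 -1.95 0 10.7 0 -0.9; 4.5 -2.05 -2.15 0 11.8 0 -0.9; 4.79 -2.05 -2.29 0 12.46 0 -0.9; 4.79 -2.05 -2.29 0 12.46 0 -0.9; 4.79 -2.05 -2.29 0 12.46 0 -0.9; 4.79 -2.05 -2.29 0 12.46 0 -0.9")

```text
time: 13.35
tool_pos: [0.6364, 0.0927, 0.1498]
eef_rot: [-1.573, -0.004, 0.007]
ft_force: [0.4, 0.2, -1.2]
finger_gap: 0.0193
```

```bash
python3 - <<'E'
from bench import *
from h import *
s=observe();st(s)
c=get_calibration("wrist")
im=snapshot("wrist");cv2.imwrite("pics/w7.png",im)
print(proj(c,[[.6375,.0933,.031]]).round(0))
go(s,[637.5,93.3,59.5],.4)
E
```

```text
t 13.35 tcp [636.4  92.7 149.8] yaw 0.4 down [-0.002 -0.003 -1.   ] gap 19.3 F [ 0.4  0.2 -1.2]
[[260. 184.]]
to [637.5, 93.3, 59.5] 0.4 : 0.02 1.81 0.02 | 0.03 0.0 -0.02
```

View pics/w7.png

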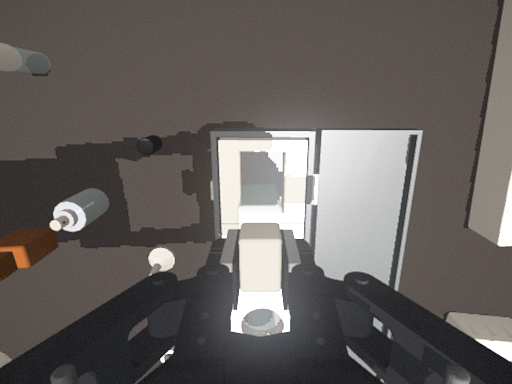

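The flacon is over the rectangular cut-out at about (261,183), aligned. Lower and release.

Call:
step_arm(plan="0 0.4 0 0 0 0 -0.9; 0 0.8 0 0 0 0 -0.9; 0.02 1.15 0 0 0 0 -0.9; 0.02 1.4 0 0 0 0 -0.9; 0.02 1.6 0.02 0 0 0 -0.9; 0.02 1.73 0.02 0 0 0 -0.9; 0.02 1.81 0.02 0 0 0 -0.9; 0.02 1.81 0.02 0 0 0 -0.9; 0.02 1.81 0.02 0 0 0 -0.9; 0.02 1.81 0.02 0 0 0 -0.4; 0.02 1.81 0.02 0 0 0 -0.2; 0.02 1.81 0.02 0 0 0 0; 0.02 1.81 0.02 0 0 0 0; 0.02 1.81 0.02 0 0 0 0; 0.02 1.81 0.02 0 0 0 0; 0.02 1.2 0.02 0 0 0 0; 0.02 0.5 0.02 0 0 0 0; 0.02 -0.2 0.02 0 0 0 0; 0.02 -0.2 0.02 0 0 0 0; 0.02 -0.2 0.02 0 0 0 0")

```text
time: 15.4
tool_pos: [0.6385, 0.0937, 0.1614]
eef_rot: [-1.573, -0.006, 0.004]
ft_force: [0.1, 0.1, -0.3]
finger_gap: 0.0429
```

```bash
python3 - <<'E'
from bench import *
from h import *
s=observe();st(s)
im=snapshot("wrist");cv2.imwrite("pics/w8.png",im)
go(s,[435.5,197.1,160],.4)
E
```

```text
t 15.4 tcp [638.5  93.7 161.4] yaw 0.38 down [ 0.001 -0.002 -1.   ] gap 42.9 F [ 0.1  0.1 -0.3]
to [435.5, 197.1, 160] 0.4 : -4.05 0.02 2.1 | 0.03 -0.0 0.02
```

View pics/w8.png

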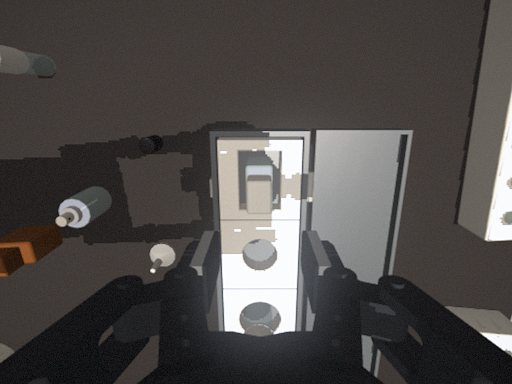

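The flacon stands in its cut-out at (260,185). Next, the capped vial.

Call:
step_arm(plan="-0.4 0 0.2 0 0 0 0; -0.9 0 0.5 0 0 0 0; -1.5 0 0.8 0 0 0 0; -2.1 0 1.1 0 0 0 0; -2.7 0 1.4 0 0 0 0; -3.3 0 1.7 0 0 0 0; -3.8 0 2 0 0 0 0; -4.05 0 2.1 0 0 0 0; -4.05 0 2.1 0 0 0 0; -4.05 0 2.1 0 0 0 0; -4.05 0 2.1 0 0 0 0")

```text
time: 16.55
tool_pos: [0.4352, 0.1969, 0.1598]
eef_rot: [-1.573, -0.004, 0.005]
ft_force: [0.1, 0.5, 0.8]
finger_gap: 0.0428
```

```bash
python3 - <<'E'
from bench import *
from h import *
s=observe();st(s)
c=get_calibration("wrist")
im=snapshot("wrist");cv2.imwrite("pics/w9.png",im)
print(proj(c,[[.4355,.1971,.066]]).round(1))
g=cv2.cvtColor(im,cv2.COLOR_BGR2GRAY);cv2.imwrite("pics/w9c.png",cv2.resize(im[130:260,190:330],(646,600),interpolation=cv2.INTER_CUBIC))
go(s,[435.5,197.1,32.5],.4)
E
```

```text
t 16.55 tcp [435.2 196.9 159.8] yaw 0.34 down [-0.001 -0.003 -1.   ] gap 42.8 F [0.1 0.5 0.8]
[[258.9 193.1]]
to [435.5, 197.1, 32.5] 0.4 : 0.01 2.55 0.01 | 0.03 -0.01 -0.01
```

View pics/w9.png

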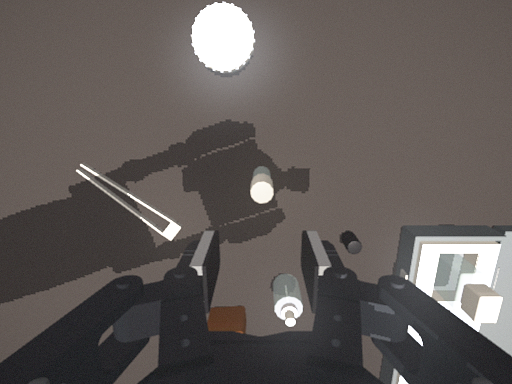

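View pics/w9c.png

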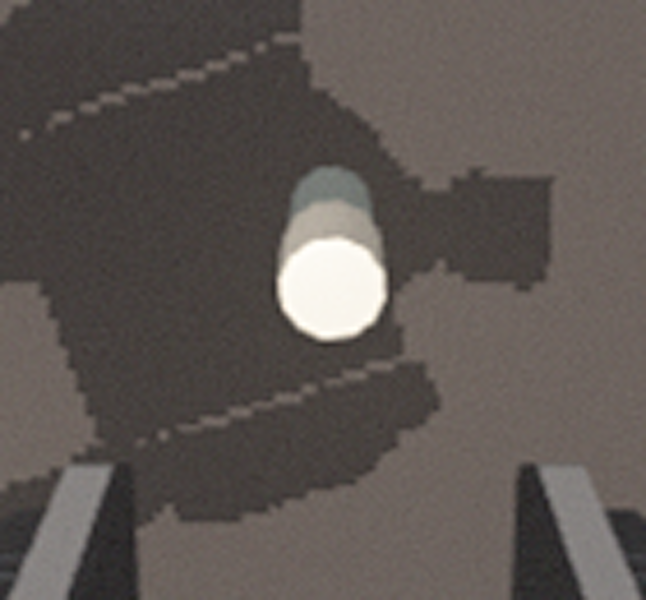

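The plain-capped vial is at (262,193), against a prediction of (259,193). Fingers and cap agree to within about 1 mm, so I nudge +1 mm in x and grip.

Call:
step_arm(plan="0.03 0.4 0.01 0 0 0 0; 0.03 0.9 0.01 0 0 0 0; 0.03 1.4 0.01 0 0 0 0; 0.03 1.8 0.01 0 0 0 0; 0.03 2.1 0.01 0 0 0 0; 0.03 2.35 0.01 0 0 0 0; 0.03 2.5 0.01 0 0 0 0; 0.03 2.55 0.01 0 0 0 0; 0.03 2.55 0.01 0 0 0 0; 0.03 2.55 0.01 0 0 0 0; 0.03 2.55 0.01 0 0 0 -0.3; 0.03 2.55 0.01 0 0 0 -0.4; 0.03 2.55 0.01 0 0 0 -0.5; 0.03 2.55 0.01 0 0 0 -0.7; 0.03 2.55 0.01 0 0 0 -0.9; 0.03 2.55 0.01 0 0 0 -0.9; 0.03 2.55 0.01 0 0 0 -0.9; 0.03 2.55 0.01 0 0 0 -0.9; 0.03 2.55 0.01 0 0 0 -0.9", grip_force=25)

```text
time: 18.5
tool_pos: [0.4369, 0.1971, 0.0327]
eef_rot: [-1.573, -0.004, 0.005]
ft_force: [-1.6, 0.0, 5.5]
finger_gap: 0.019
```

```bash
python3 - <<'E'
from bench import *
from h import *
s=observe();st(s)
im=snapshot("wrist");cv2.imwrite("pics/w10.png",im)
go(s,[638,15.3,160],.4)
E
```

```text
t 18.5 tcp [436.9 197.1  32.7] yaw 0.32 down [-0.001 -0.002 -1.   ] gap 19.0 F [-1.6  0.   5.5]
to [638, 15.3, 160] 0.4 : 4.0 -2.54 -3.67 | 0.03 -0.02 -0.01
```

View pics/w10.png

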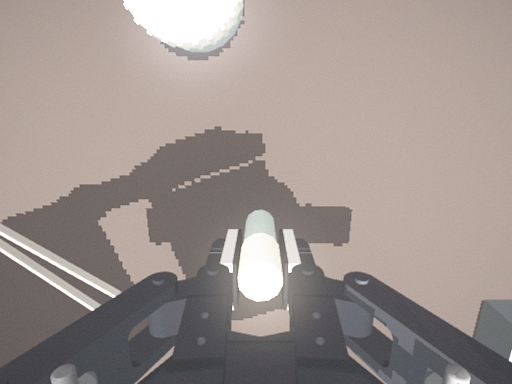

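Vial gripped upright, gap 19.0 mm.

Call:
step_arm(plan="0 -0.2 0 0 0 0 -0.9; 0 -0.6 0 0 0 0 -0.9; 0 -1.1 0 0 0 0 -0.9; 0 -1.7 0 0 0 0 -0.9; 0.1 -2.2 -0.1 0 0 0 -0.9; 0.4 -2.54 -0.35 0 0 0 -0.9; 0.8 -2.54 -0.7 0 0 0 -0.9; 1.3 -2.54 -1.2 0 0 0 -0.9; 1.8 -2.54 -1.65 0 0 0 -0.9; 2.3 -2.54 -2.1 0 0 0 -0.9; 2.8 -2.54 -2.55 0 0 0 -0.9; 3.25 -2.54 -3 0 0 0 -0.9; 3.65 -2.54 -3.35 0 0 0 -0.9; 3.9 -2.54 -3.6 0 0 0 -0.9; 4 -2.54 -3.67 0 0 0 -0.9; 4 -2.54 -3.67 0 0 0 -0.9; 4 -2.54 -3.67 0 0 0 -0.9")

```text
time: 20.25
tool_pos: [0.6371, 0.0157, 0.1597]
eef_rot: [-1.573, -0.003, 0.006]
ft_force: [-0.6, -0.2, -0.5]
finger_gap: 0.0189
```

```bash
python3 - <<'E'
from bench import *
from h import *
s=observe();st(s)
c=get_calibration("wrist")
im=snapshot("wrist");cv2.imwrite("pics/w11.png",im)
print(proj(c,[[.638,.0153,.031]]).round(0))
go(s,[638,15.3,44],.4)
E
```

```text
t 20.25 tcp [637.1  15.7 159.7] yaw 0.33 down [-0.002 -0.002 -1.   ] gap 18.9 F [-0.6 -0.2 -0.5]
[[260. 183.]]
to [638, 15.3, 44] 0.4 : 0.02 2.31 -0.0 | 0.02 -0.01 -0.02
```

View pics/w11.png

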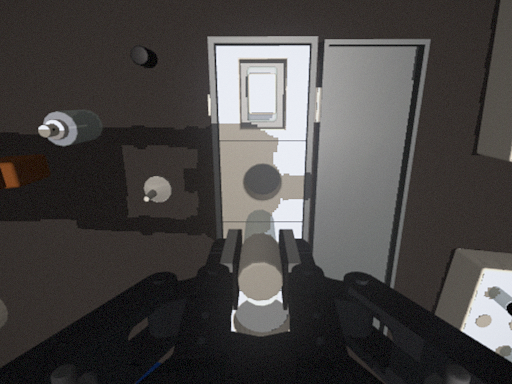

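The vial cut-out centre is at (262,182), with the vial above it. Lower and release.

Call:
step_arm(plan="0.02 0.4 0 0 0 0 -0.9; 0.02 0.9 0 0 0 0 -0.9; 0.02 1.35 0 0 0 0 -0.9; 0.02 1.7 0 0 0 0 -0.9; 0.02 1.95 0 0 0 0 -0.9; 0.02 2.15 0 0 0 0 -0.9; 0.02 2.25 0 0 0 0 -0.9; 0.02 2.31 0 0 0 0 -0.9; 0.02 2.31 0 0 0 0 -0.9; 0.02 2.31 0 0 0 0 -0.9; 0.02 2.31 0 0 0 0 -0.4; 0.02 2.31 0 0 0 0 -0.3; 0.02 2.31 0 0 0 0 -0.1; 0.02 2.31 0 0 0 0 0; 0.02 2.31 0 0 0 0 0; 0.02 2.31 0 0 0 0 0; 0.02 1.8 0 0 0 0 0; 0.02 1.2 0 0 0 0 0; 0.02 0.5 0 0 0 0 0; 0.02 0.1 0 0 0 0 0")

```text
time: 22.3
tool_pos: [0.6396, 0.0159, 0.1579]
eef_rot: [-1.573, -0.007, 0.003]
ft_force: [0.5, -0.7, -0.1]
finger_gap: 0.0424
```

```bash
python3 - <<'E'
from bench import *
from h import *
s=observe();st(s)
im=snapshot("wrist");cv2.imwrite("pics/w12.png",im)
im=snapshot("scene");cv2.imwrite("pics/s12.png",cv2.resize(im[100:310,90:410],(792,520)))
go(s,[404,318.5,160],.4)
E
```

```text
t 22.3 tcp [639.6  15.9 157.9] yaw 0.36 down [ 0.002 -0.002 -1.   ] gap 42.4 F [ 0.5 -0.7 -0.1]
to [404, 318.5, 160] 0.4 : -4.67 -0.06 6.08 | 0.02 -0.01 0.02
```

View pics/w12.png

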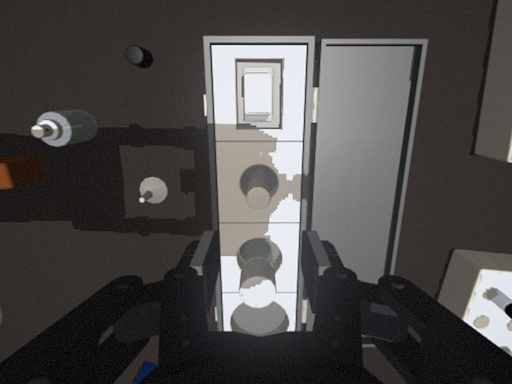

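View pics/s12.png

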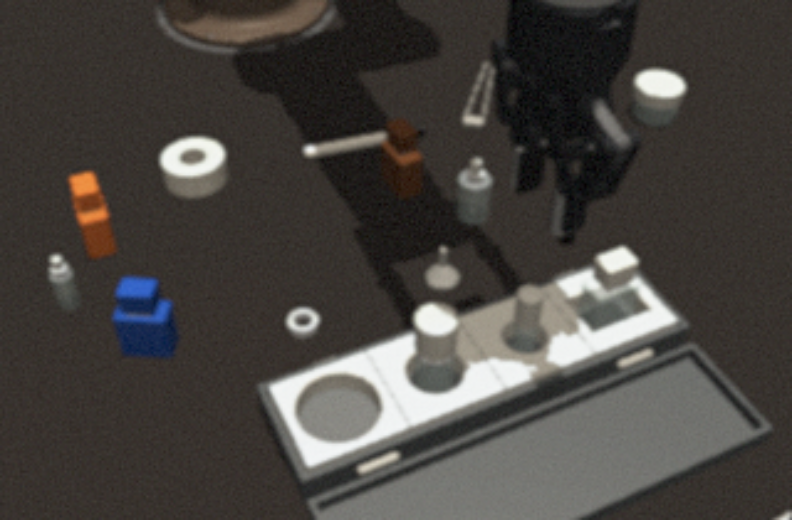

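The spray, vial and flacon all stand in their own cut-outs. Now the jar.

Call:
step_arm(plan="-0.3 -0.06 0.4 0 0 0 0.9; -0.7 -0.06 1 0 0 0 0.9; -1.2 -0.06 1.6 0 0 0 0.9; -1.7 -0.06 2.2 0 0 0 0.9; -2.2 -0.06 2.9 0 0 0 0.9; -2.7 -0.06 3.5 0 0 0 0.9; -3.2 -0.06 4.2 0 0 0 0.9; -3.7 -0.06 4.8 0 0 0 0.9; -4.2 -0.06 5.5 0 0 0 0.9; -4.5 -0.06 5.9 0 0 0 0.9; -4.67 -0.06 6.08 0 0 0 0.9; -4.67 -0.06 6.08 0 0 0 0.9; -4.67 -0.06 6.08 0 0 0 0.9; -4.67 -0.06 6.08 0 0 0 0.9")

```text
time: 23.8
tool_pos: [0.4065, 0.3173, 0.1597]
eef_rot: [-1.574, -0.009, -0.001]
ft_force: [-0.5, -0.2, -0.4]
finger_gap: 0.0814
```

```bash
python3 - <<'E'
from bench import *
from h import *
s=observe();st(s)
c=get_calibration("wrist")
im=snapshot("wrist");cv2.imwrite("pics/w13.png",im)
print(proj(c,[[.404,.3185,.04]]).round(0))
go(s,[404.5,318.5,18.5],.4)
E
```

```text
t 23.8 tcp [406.5 317.3 159.7] yaw 0.28 down [ 0.007 -0.003 -1.   ] gap 81.4 F [-0.5 -0.2 -0.4]
[[255. 184.]]
to [404.5, 318.5, 18.5] 0.4 : -0.06 2.82 0.03 | 0.03 -0.02 0.07
```

View pics/w13.png

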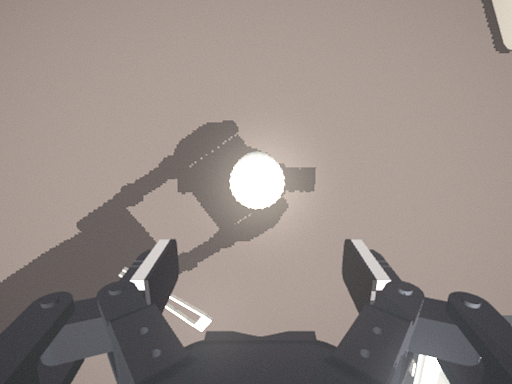

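Jar lid at (257,181), predicted (255,184). Descend and grip the lid.

Call:
step_arm(plan="-0.04 0.4 0.04 0 0 0 0.9; -0.05 0.9 0.04 0 0 0 0.9; -0.05 1.4 0.04 0 0 0 0.9; -0.05 1.9 0.04 0 0 0 0.9; -0.05 2.3 0.04 0 0 0 0.9; -0.05 2.6 0.04 0 0 0 0.9; -0.05 2.76 0.04 0 0 0 0.9; -0.05 2.82 0.04 0 0 0 0.9; -0.05 2.82 0.04 0 0 0 0.9; -0.05 2.82 0.04 0 0 0 0.9; -0.05 2.82 0.04 0 0 0 0.5; -0.05 2.82 0.04 0 0 0 0.3; -0.05 2.82 0.04 0 0 0 0.1; -0.05 2.82 0.04 0 0 0 -0.2; -0.05 2.82 0.04 0 0 0 -0.4; -0.05 2.82 0.04 0 0 0 -0.4; -0.05 2.82 0.04 0 0 0 -0.4; -0.05 2.82 0.04 0 0 0 -0.4", grip_force=40)

```text
time: 25.65
tool_pos: [0.4056, 0.3194, 0.0197]
eef_rot: [-1.573, -0.01, -0.002]
ft_force: [-0.7, -0.6, 6.2]
finger_gap: 0.0485
```

```bash
python3 - <<'E'
from bench import *
from h import *
s=observe();st(s)
im=snapshot("wrist");cv2.imwrite("pics/w14.png",im)
im=snapshot("scene");cv2.imwrite("pics/s14.png",cv2.resize(im[80:200,290:420],(650,600)))
go(s,[404.5,318.5,180],.4);go(s,[639.1,-140.7,180],.4)
E
```

```text
t 25.65 tcp [405.6 319.4  19.7] yaw 0.27 down [ 0.008 -0.002 -1.   ] gap 48.5 F [-0.7 -0.6  6.2]
to [404.5, 318.5, 180] 0.4 : 0.0 -3.21 -0.02 | 0.02 -0.03 0.09
to [639.1, -140.7, 180] 0.4 : 4.65 -3.15 -9.23 | 0.02 -0.03 0.09
```

View pics/w14.png

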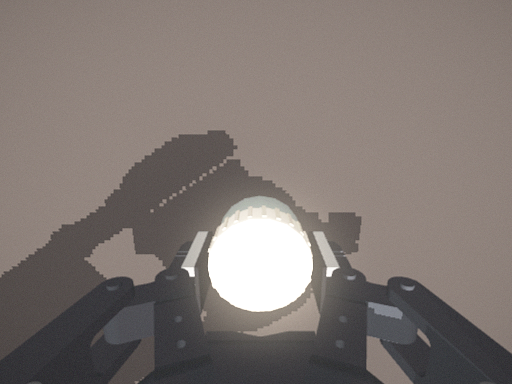

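View pics/s14.png

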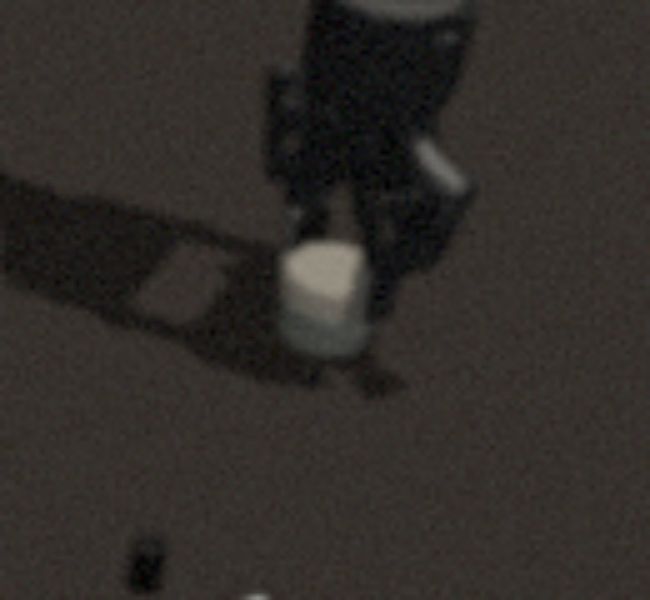

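Jar gripped on its lid, gap 48.5 mm. Lift gently, then check.

Call:
step_arm(plan="0 -0.1 0 0 0 0 -0.4; 0 -0.3 0 0 0 0 -0.4; 0 -0.6 0 0 0 0 -0.4; 0 -1 0 0 0 0 -0.4; 0 -1.5 0 0 0 0 -0.4; 0 -2 0 0 0 0 -0.4; 0 -2.5 0 0 0 0 -0.4; 0 -2.9 0 0 0 0 -0.4; 0 -3.15 0 0 0 0 -0.4; 0 -3.2 0 0 0 0 -0.4; 0 -3.2 0 0 0 0 -0.4")

```text
time: 26.85
tool_pos: [0.4042, 0.3196, 0.1798]
eef_rot: [-1.573, -0.01, -0.002]
ft_force: [-0.2, -0.2, -1.6]
finger_gap: 0.0483
```

```bash
python3 - <<'E'
from bench import *
from h import *
s=observe();st(s)
im=snapshot("wrist");cv2.imwrite("pics/w15.png",im)
go(s,[639.1,-140.7,180],.4)
E
```

```text
t 26.85 tcp [404.2 319.6 179.8] yaw 0.27 down [ 0.008 -0.002 -1.   ] gap 48.3 F [-0.2 -0.2 -1.6]
to [639.1, -140.7, 180] 0.4 : 4.65 0.05 -9.23 | 0.02 -0.03 0.09
```

View pics/w15.png

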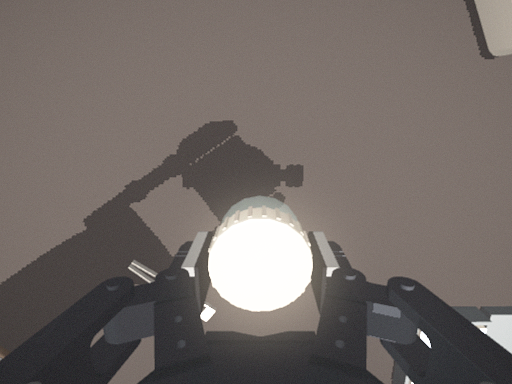

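The jar is held level with no slip. Carry.

Call:
step_arm(plan="0.1 0 -0.2 0 0 0 -0.4; 0.3 0 -0.6 0 0 0 -0.4; 0.55 0 -1.1 0 0 0 -0.4; 0.85 0 -1.7 0 0 0 -0.4; 1.15 0 -2.3 0 0 0 -0.4; 1.5 0 -3 0 0 0 -0.4; 1.85 0 -3.7 0 0 0 -0.4; 2.2 0 -4.4 0 0 0 -0.4; 2.55 0 -5.1 0 0 0 -0.4; 2.9 0 -5.8 0 0 0 -0.4; 3.25 0 -6.5 0 0 0 -0.4; 3.6 0 -7.2 0 0 0 -0.4; 3.95 0 -7.85 0 0 0 -0.4; 4.25 0 -8.4 0 0 0 -0.4; 4.45 0 -8.85 0 0 0 -0.4; 4.6 0 -9.1 0 0 0 -0.4; 4.65 0.03 -9.23 0 0 0.09 -0.4; 4.65 0.03 -9.23 0 0 0.09 -0.4; 4.65 0.03 -9.23 0 0 0.09 -0.4")

```text
time: 28.8
tool_pos: [0.6377, -0.1401, 0.1796]
eef_rot: [-1.573, -0.002, 0.007]
ft_force: [-0.1, 0.0, -0.1]
finger_gap: 0.0486
```

```bash
python3 - <<'E'
from bench import *
from h import *
s=observe();st(s)
c=get_calibration("wrist")
im=snapshot("wrist");cv2.imwrite("pics/w16.png",im)
print(proj(c,[[.6391,-.1407,.031]]).round(0))
go(s,[639.1,-140.7,31.2],.4)
E
```

```text
t 28.8 tcp [ 637.7 -140.1  179.6] yaw 0.31 down [-0.003 -0.002 -1.   ] gap 48.6 F [-0.1  0.  -0.1]
[[261. 178.]]
to [639.1, -140.7, 31.2] 0.4 : 0.04 2.97 -0.01 | 0.02 -0.02 -0.04
```

View pics/w16.png

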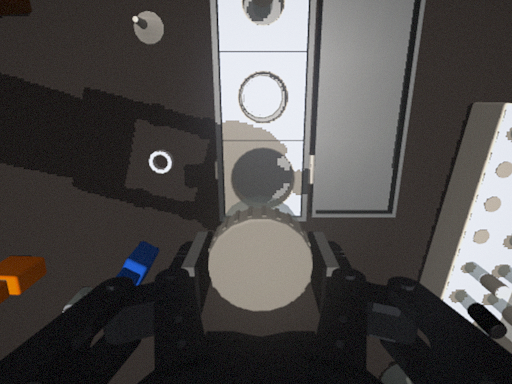

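The jar is over the largest cut-out at (263,177). Lower it.

Call:
step_arm(plan="0.03 0.3 0 0 0 0 -0.4; 0.03 0.8 0 0 0 0 -0.4; 0.03 1.3 0 0 0 0 -0.4; 0.03 1.8 0 0 0 0 -0.4; 0.03 2.2 0 0 0 0 -0.4; 0.03 2.5 0 0 0 0 -0.4; 0.03 2.7 0 0 0 0 -0.4; 0.03 2.83 0 0 0 0 -0.4; 0.03 2.91 0 0 0 0 -0.4; 0.03 2.96 0 0 0 0 -0.4; 0.03 2.96 0 0 0 0 -0.4; 0.03 2.96 0 0 0 0 -0.4")

```text
time: 30.05
tool_pos: [0.6395, -0.1404, 0.0326]
eef_rot: [-1.573, -0.003, 0.006]
ft_force: [-0.4, 0.3, 0.2]
finger_gap: 0.0488
```

```bash
python3 - <<'E'
from bench import *
from h import *
s=observe();st(s)
im=snapshot("wrist");cv2.imwrite("pics/w17.png",im)
E
```

```text
t 30.05 tcp [ 639.5 -140.4   32.6] yaw 0.33 down [-0.001 -0.002 -1.   ] gap 48.8 F [-0.4  0.3  0.2]
```

View pics/w17.png

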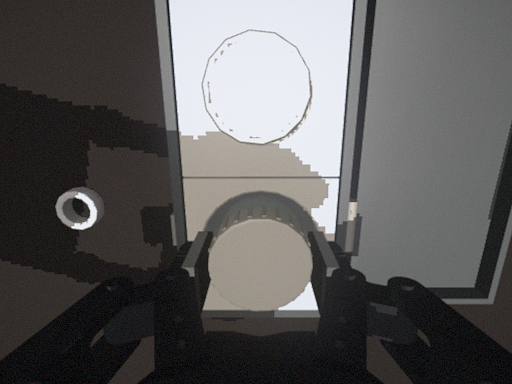

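Call:
step_arm(plan="0 0.02 0 0 0 0 -0.4; 0 0.02 0 0 0 0 0.2; 0 0.02 0 0 0 0 0.4; 0 0.02 0 0 0 0 0.6; 0 0.02 0 0 0 0 0.7; 0 0.02 0 0 0 0 0.7; 0 0.02 0 0 0 0 0.7; 0 -0.3 0 0 0 0 0.7; 0 -1 0 0 0 0 0.7; 0 -2 0 0 0 0 0.7; 0 -3 0 0 0 0 0.7; 0 -3.5 0 0 0 0 0.7; 0 -3.5 -1 0 0 0 0.7; -1 -3.5 -2 0 0 0 0.7; -2 -3.5 -3 0 0 0 0.7; -3 -3.5 -4 0 0 0 0.7; -4 -3.5 -5 0 0 0 0.7; -4 -3.5 -5 0 0 0 0.7; -4 -3.5 -5 0 0 0 0.7; -4 -3.5 -5 0 0 0 0.7")

```text
time: 32.1
tool_pos: [0.4383, -0.3943, 0.21]
eef_rot: [-1.576, 0.001, 0.002]
ft_force: [0.5, 0.4, 0.1]
finger_gap: 0.0725
```

```bash
python3 - <<'E'
from bench import *
from h import *
s=observe();st(s)
im=snapshot("top");cv2.imwrite("pics/t18.png",cv2.resize(im[90:280,100:370],(780,549),interpolation=cv2.INTER_CUBIC))
cv2.imwrite("pics/t18b.png",cv2.resize(im[125:175,180:315],(797,295),interpolation=cv2.INTER_CUBIC))
im=snapshot("scene");cv2.imwrite("pics/s18.png",cv2.resize(im[120:310,90:390],(790,500),interpolation=cv2.INTER_CUBIC))
c=get_calibration("top")
for t,i in [("spray",[638.6,-62.7]),("vial",[638,15.3]),("flacon",[637.5,93.3]),("jar",[639.1,-140.7]),("tester_spray",[464.6,65.6]),("tester_vial",[420.3,-298.9])]:
    print(t,i,[(round(r["p"],2),(np.array(r["xyz"])*1000).round(0)) for cam in("top","scene") for r in (look_for(cam,t)[:4])])
E
```

```text
t 32.1 tcp [ 438.3 -394.3  210. ] yaw 0.03 down [-0.001 -0.005 -1.   ] gap 72.5 F [0.5 0.4 0.1]
spray [638.6, -62.7] [(0.53, array([627., -62.,  84.])), (0.52, array([ 638., -144.,   30.])), (0.7, array([649., -68.,  70.]))]
vial [638, 15.3] [(0.39, array([630.,  11.,  78.]))]
flacon [637.5, 93.3] [(0.78, array([ 497., -245.,   47.])), (0.64, array([400.,  17.,  71.])), (0.54, array([ 358., -251.,   48.])), (0.52, array([630.,  10.,  78.])), (0.95, array([407.,  14.,  41.])), (0.75, array([ 506., -248.,   37.])), (0.75, array([ 369., -261.,   42.])), (0.59, array([648.,  84.,  58.]))]
jar [639.1, -140.7] [(0.67, array([ 635., -139.,   55.])), (0.7, array([ 647., -148.,   50.]))]
tester_spray [464.6, 65.6] [(0.48, array([636.,  94.,  33.])), (0.61, array([474.,  58.,  34.]))]
tester_vial [420.3, -298.9] [(0.57, array([ 424., -295.,   40.])), (0.45, array([ 427., -296.,   26.]))]
```

View pics/t18.png

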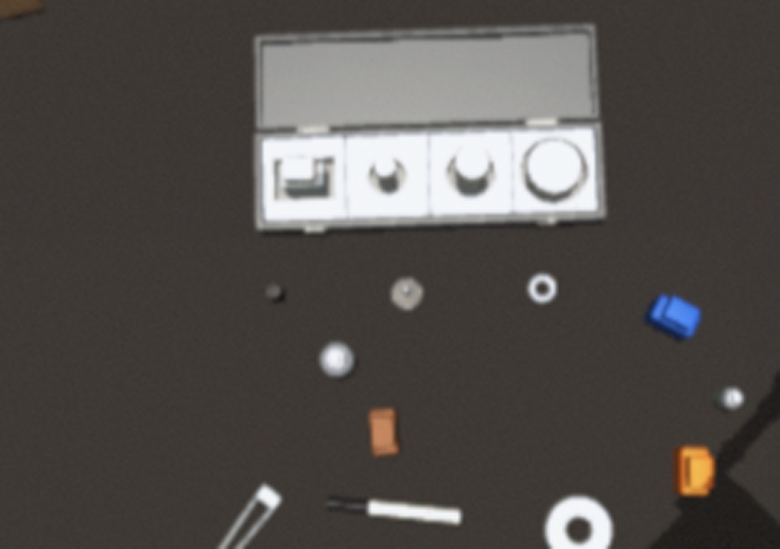

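View pics/t18b.png

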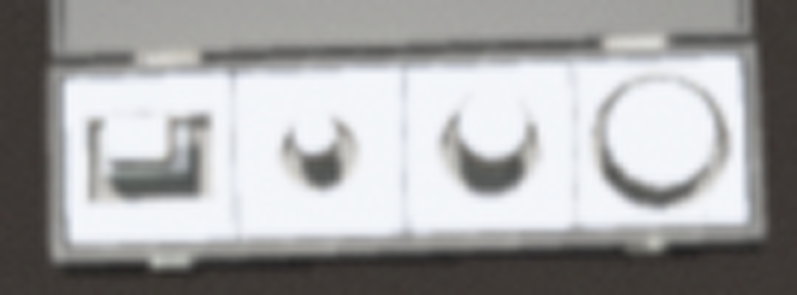

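View pics/s18.png

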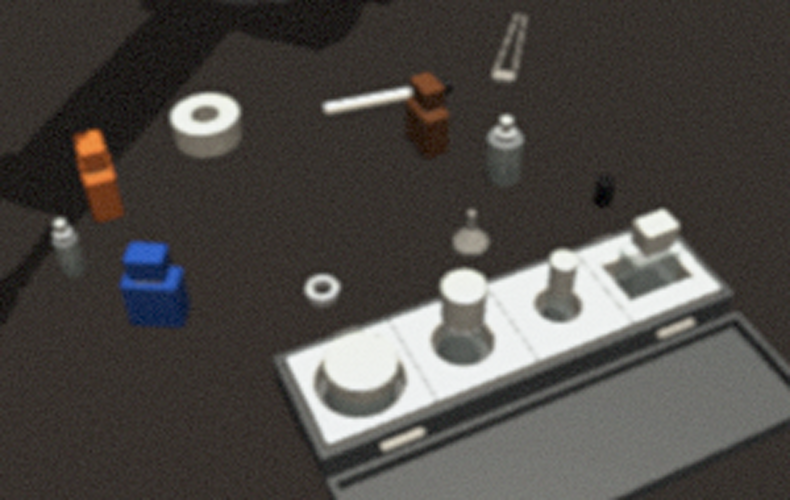

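All four pieces look upright in their cut-outs. One numeric check of cap-top centres before I hand in.

```bash
python3 - <<'E'
from bench import *
from h import *
im=snapshot("top");c=get_calibration("top");cs=get_calibration("scene");im2=snapshot("scene")
A=[("spray",.6386,-.0627,.087,.016),("vial",.638,.0153,.077,.010),("flacon",.6375,.0933,.081,.012),("jar",.6391,-.1407,.051,.0255)]
out=[]
for im_,cc,box in((im,c,(125,175,180,315)),(im2,cs,(190,300,180,390))):
    f=790/(box[3]-box[2]);v=cv2.resize(im_[box[0]:box[1],box[2]:box[3]],None,fx=f,fy=f,interpolation=cv2.INTER_CUBIC)
    for n,x,y,z,r in A:
        t=np.linspace(0,2*np.pi,40);P=np.c_[x+r*np.cos(t),y+r*np.sin(t),0*t+z]
        q=(proj(cc,P)-[box[2],box[0]]+.5)*f
        cv2.polylines(v,[q.astype(int)],True,(0,0,255),1)
    out.append(v)
cv2.imwrite("pics/ov1.png",out[0]);cv2.imwrite("pics/ov2.png",out[1])
s=observe();st(s)
E
```

```text
t 32.9 tcp [ 441.2 -391.   208.5] yaw 0.33 down [-0.001 -0.002 -1.   ] gap 72.6 F [ 0.1  0.2 -0.8]
```

View pics/ov1.png

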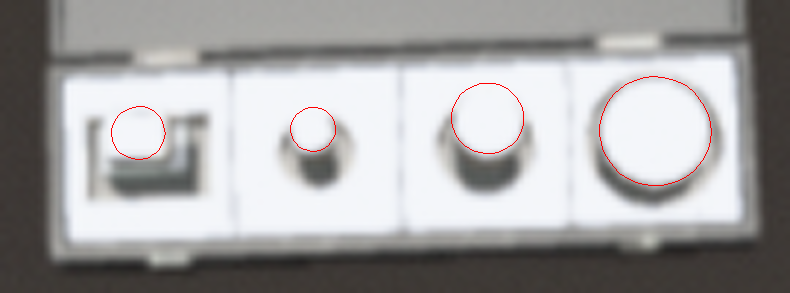

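View pics/ov2.png

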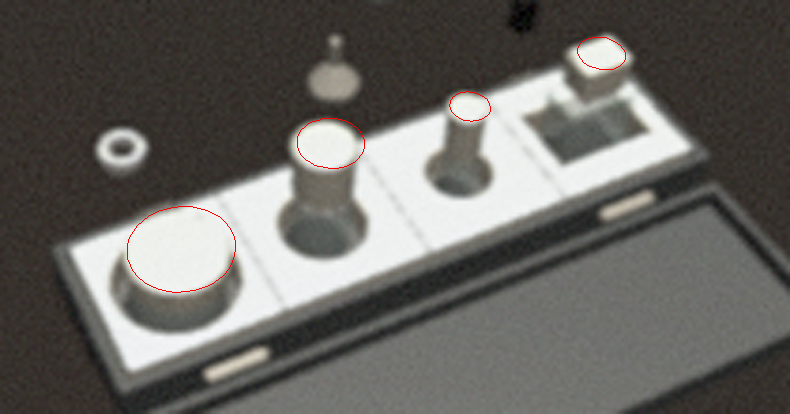

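In both cameras the caps sit within about 2 mm of the outlines expected for centred, fully seated pieces. Handing in.

```bash
python3 -c "
from bench import *
print(close_job())"
```

```text
the job is handed in; nothing more can be done
None
```

All four closed pieces are packed: the capped spray, flacon, vial and jar each stand in their own cut-out. The job was handed in at about 33 s of the 118 s allowed, and it gave no verdict.

- **Placement:** In the last top and scene pictures all four are upright and released. Their cap tops lie within about 2 mm of where centred, fully seated pieces should show. The arm is parked clear with no contact force.
- **Left alone:** Both testers and the blue, brown and orange look-alikes are still upright and look unmoved.
- **Disagreement:** In the last look the networks gave some wrong hits: the top camera put `tester_spray` at the flacon's cut-out, and a second `spray` at the jar's. The pictures contradict both, so I disregarded them.

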